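Stand the pressure transmitters in their calibration nests

TASK

Take the four tall steel pressure transmitters one after another and stand each one upright in the cup of the same colour as its cap, with its foot flat on the cup's floor. Set them down gently, without toppling or dropping any. Leave the squat brass valves standing where they are, whatever the colour of their caps.

Things in the scene. Friction and masses are not known exactly. Their poses are not given: they have to be found in the camera images.
- transmitter_red: Tall slim loose pressure transmitter with red cap and band, standing, 125 mm tall, about 0.18 kg. From the bottom: black foot 34 mm across (0-12 mm), hexagon 32 mm (12-26 mm), steel tube 26 mm, red cap 25 mm across (100-125 mm). Round: grip from above at any yaw, best on the tube 75-95 mm above the bench. Origin: centre of the foot's underside; z up along the tube.
- transmitter_yellow: Tall slim loose pressure transmitter with yellow cap and band, standing, 125 mm tall, about 0.18 kg. From the bottom: black foot 34 mm across (0-12 mm), hexagon 32 mm (12-26 mm), steel tube 26 mm, yellow cap 25 mm across (100-125 mm). Round: grip from above at any yaw, best on the tube 75-95 mm above the bench. Origin: centre of the foot's underside; z up along the tube.
- transmitter_blue: Tall slim loose pressure transmitter with blue cap and band, standing, 125 mm tall, about 0.18 kg. From the bottom: black foot 34 mm across (0-12 mm), hexagon 32 mm (12-26 mm), steel tube 26 mm, blue cap 25 mm across (100-125 mm). Round: grip from above at any yaw, best on the tube 75-95 mm above the bench. Origin: centre of the foot's underside; z up along the tube.
- transmitter_white: Tall slim loose pressure transmitter with white cap and band, standing, 125 mm tall, about 0.18 kg. From the bottom: black foot 34 mm across (0-12 mm), hexagon 32 mm (12-26 mm), steel tube 26 mm, white cap 25 mm across (100-125 mm). Round: grip from above at any yaw, best on the tube 75-95 mm above the bench. Origin: centre of the foot's underside; z up along the tube.
- nest_red: Red round shallow cup fixed to the bench, 66 mm across outside, 56 mm across inside, rim 16 mm above the bench, inner floor 6 mm above the bench, so a 34 mm foot has 11 mm of room all round. Origin: centre of its underside, on the bench (z = 0); z up.
- nest_yellow: Yellow round shallow cup fixed to the bench, 66 mm across outside, 56 mm across inside, rim 16 mm above the bench, inner floor 6 mm above the bench, so a 34 mm foot has 11 mm of room all round. Origin: centre of its underside, on the bench (z = 0); z up.
- nest_blue: Blue round shallow cup fixed to the bench, 66 mm across outside, 56 mm across inside, rim 16 mm above the bench, inner floor 6 mm above the bench, so a 34 mm foot has 11 mm of room all round. Origin: centre of its underside, on the bench (z = 0); z up.
- nest_white: White round shallow cup fixed to the bench, 66 mm across outside, 56 mm across inside, rim 16 mm above the bench, inner floor 6 mm above the bench, so a 34 mm foot has 11 mm of room all round. Origin: centre of its underside, on the bench (z = 0); z up.
- valve_red: Squat brass valve body with a red cap, standing loose among the transmitters, 57 mm tall, 38 mm across, about 0.25 kg; not a transmitter, to be left alone. Origin: centre of its underside; z up.
- valve_blue: Squat brass valve body with a blue cap, standing loose among the transmitters, 57 mm tall, 38 mm across, about 0.25 kg; not a transmitter, to be left alone. Origin: centre of its underside; z up.
Things that resemble listed ones, but are neither listed nor needed, are in the scene too. Of the things that look like the nest_white, take the one that is farthest to the robot's right at the start.

How it is judged:
By the outcome, as a careful person would: the job done as asked, in the order asked, and still so for the second after the job is handed in, with the robot touching nothing.
It also fails if it takes over 104 s, if anything falls off the work surface, if the arm or the gripper's body presses on something with over 40 N, if the wrist force passes 120 N, or if a joint passes its speed limit or range.

ROBOT

A 6-joint arm with a two-finger parallel gripper is mounted at the origin on the work surface. World frame = base frame: x ahead of the robot, y to its left, z up, the work surface at z = 0. Lengths are in mm, angles in rad, forces in N, time in s.
With the tool pointing down it reaches from about 350 to 775 mm from the base axis. Payload 7.3 kg.
Tool frame: the origin (TCP) lies at the very end of the fingers, on their centre line; the grasp point (between the pads) lies 19 mm behind it; z points along the fingers, y is the direction in which the jaws open and shut (so a half turn about z gives the same grasp; the last joint's range is limited). The gripper opens to 92 mm and grips with 3 to 60 N. Pads are 19 mm wide; open, the fingers measure 130 mm over their backs; the gripper's body (75 mm by 190 mm) begins 47 mm behind the grasp point.
Start: joints at [1.059, 0.342, 1.524, -0, 1.275, -0.146], TCP at [187.777, 490.29, 226.741] pointing down, gripper open.
Joint ranges: [-2.53, 2.53], [-0.77, 2.02], [0.04, 2.7], [-1, 4.14], [0.28, 2.66], [-3.11, 3.11]. Speed limits (rad/s): [2.57, 2.57, 3.14, 3.14, 3.14, 3.14].

INTERFACE

Orientations are given as a unit quaternion [w, x, y, z].
In Python, from station import arm, cams gives the robot as it stands.
- The arm moves only by the tool drive_tool, never from a script. Its argument "deltas" is a list of rows, each a list of 6 numbers: the shift along the world's x, y, z in m, then the turn, a rotation vector about the world's x, y, z in rad. In form: [[dx, dy, dz, wx, wy, wz], ...]. A call has 1 to 10 rows; each row is the pose to reach, as a shift and turn from the pose commanded when the call began; what a row does not reach only later rows make up. A row lasts 1/12 s, in which the tool goes at most 41.7 mm and 7.16 degrees, less where a joint would pass 70% of its speed; a pose out of reach is approached as far as the arm can. A call with a gripper value outside its range is refused whole. "jaw" is the closure, from -1 (fully open) to 1 (shut), set as the call begins (left out, the last holds). The fingers move at their own pace and stop on an object; "newtons" is the grip in N (left out, the last holds). Time passes only in rows, so rows that repeat a pose let the fingers close. It gives the time, the measured TCP pose, the force and the opening at its end, in the units of the state.
- arm.state(): the state, without advancing time (a new reading comes with each control period).
- cams.capture(name): name is "scene" or "top" or "wrist"; returns a dict with "image" (384x512x3 uint8, blue, green, red), "K" (3x3 intrinsics, pixels), "pose" (4x4, takes a point from camera to world coordinates); the wrist camera has in their place "hand_eye" (4x4, takes a point from camera to tool coordinates, whose origin is the TCP and whose axes are the flange's). Camera axes: x right, y up, looking along -z (the intrinsics and any distortion apply to the point x, -y, -z); pixel columns grow to the right and rows downward; lengths in mm; the calibration is good to about 2 mm. A picture is of the moment at which its call begins: read the wrist's pose just before it. There is no depth.
- arm.sign_off(): hands the job in, once; it reports no verdict.
The state is a dict: "t": time; "joint_pos": joint angles; "joint_vel": joint speeds; "effort": joint torques, N m; "position": TCP position; "eef_rot": TCP orientation; "contact_force": force on the tool from outside, world axes, zero at the start; "ft_torque": the same for the moment, N m; "width": finger opening in mm.
Only numpy, scipy, OpenCV 4.12 (cv2) and the standard library are available. Lean on these libraries where they do the work, as an engineer would, in place of code of your own. Each camera call takes 0.05 s, during which the arm holds its last target. There are 200 camera calls.

## Working session

There is one attempt and no reset: what is moved stays moved. The work goes in short steps, Python scripts to look and compute and a tool call to move; the robot and the scene stay as the last step left them, time stands still between calls to the robot, and variables do not carry over. Pictures are saved under pics/ and viewed, about 12 in all and at most 16, crops included, and the job is handed in when it is done.

Besides the shell and the picture viewer there is one more tool, called after "Call:" as a command line: name --pt "numbers of a row" for each row, then --argument value for the rest. drive_tool: Moves the arm, as the interface text tells. Its arguments: {"type":"object","properties":{"deltas":{"type":"array","items":{"type":"array","items":{"type":"number"}}},"jaw":{"type":"number"},"newtons":{"type":"number"}},"required":["deltas"]}

```bash
mkdir -p pics; ls; python3 - <<'E'
from station import arm,cams
import cv2,numpy as np
np.set_printoptions(precision=3,suppress=True)
print(arm.state())
for n in("top","scene"):
    c=cams.capture(n);cv2.imwrite(f"pics/{n}0.png",c["image"]);print(n,c["K"],c["pose"],[k for k in c])
    np.savez(f"{n}0.npz",**{k:v for k,v in c.items()})
E
```

```text
pics
{'t': 0.0, 'joint_pos': array([ 1.059,  0.343,  1.525, -0.   ,  1.275, -0.146]), 'joint_vel': array([ 0.   , -0.001,  0.001,  0.001,  0.   ,  0.   ]), 'effort': array([  0.001, -43.124, -24.422,   0.072,   0.056,  -0.   ]), 'position': array([187.562, 489.921, 226.041]), 'eef_rot': array([-0.   ,  0.182,  0.983, -0.001]), 'contact_force': array([-0.121, -0.649,  0.502]), 'ft_torque': array([0.046, 0.029, 0.061]), 'width': 91.96923701621625}
top [[427.946   0.    255.416]
 [  0.    427.946 188.327]
 [  0.      0.      1.   ]] [[  0.017   0.998  -0.057 486.803]
 [ -1.      0.017   0.007  37.643]
 [  0.008   0.057   0.998 993.852]
 [  0.      0.      0.      1.   ]] ['image', 'K', 'pose']
scene [[445.53    0.    265.917]
 [  0.    445.53  194.141]
 [  0.      0.      1.   ]] [[ -0.876  -0.391   0.284 859.32 ]
 [  0.483  -0.702   0.524 595.306]
 [ -0.005   0.596   0.803 916.191]
 [  0.      0.      0.      1.   ]] ['image', 'K', 'pose']
```

View pics/top0.png

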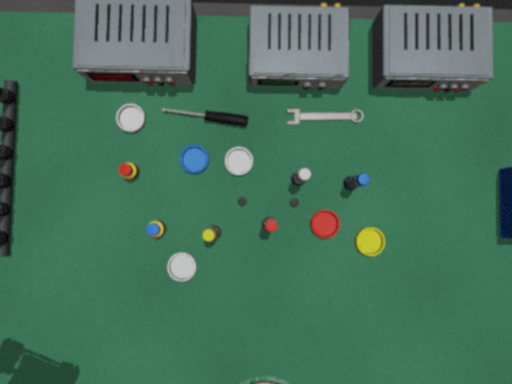

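View pics/scene0.png

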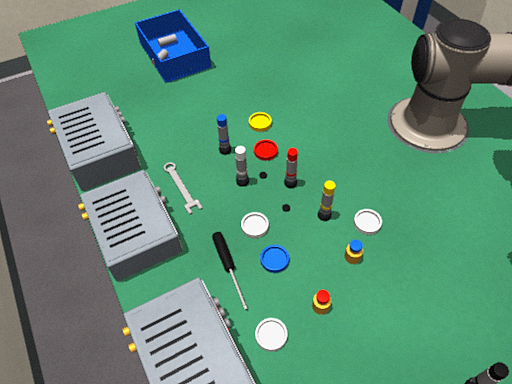

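Top view:
- **Red:** transmitter (271,226), not the squat valve at (128,170) or the red cup (325,224).
- **Blue:** transmitter (363,180), not the valve (155,229) or the bin (506,200). The blue cup is at (194,158).
- **Yellow:** transmitter (209,236), not the brass bodies of the valves. The yellow cup is at (370,241).
- **White:** transmitter (304,174). There are three white cups, at (130,118), (239,160) and (181,267). Image right is the robot's right, so I take (239,160).

Next I measure these and make one close crop to check the choice.

```bash
cat > h.py <<'E'
import cv2,numpy as np
from scipy.spatial.transform import Rotation as R
np.set_printoptions(precision=1,suppress=True)
HUE={'red':[((0,130,70),(8,255,255)),((172,130,70),(180,255,255))],'yellow':[((24,130,90),(34,255,255))],'blue':[((100,130,70),(125,255,255))],'white':[((0,0,165),(180,40,255))]}
def blobs(img,col,amin=40):
    h=cv2.cvtColor(img,cv2.COLOR_BGR2HSV);m=0
    for a,b in HUE[col]: m=m|cv2.inRange(h,a,b)
    n,l,s,c=cv2.connectedComponentsWithStats(m)
    out=[]
    for i in range(1,n):
        if s[i,4]>=amin:
            cs,_=cv2.findContours((l==i).astype(np.uint8),cv2.RETR_EXTERNAL,cv2.CHAIN_APPROX_NONE)
            out.append((c[i],s[i,4],s[i,:4],cs[0]))
    return out
def ray(uv,K,P):
    d=np.linalg.inv(K)@[uv[0],uv[1],1];d=P[:3,:3]@[d[0],-d[1],-d[2]]
    return P[:3,3],d
def onz(uv,K,P,z):
    o,d=ray(uv,K,P);return o+d*(z-o[2])/d[2]
def proj(X,K,P):
    q=P[:3,:3].T@(np.array(X)-P[:3,3]);q=K@[q[0],-q[1],-q[2]];return q[:2]/q[2]
def wristpose(s,c):
    T=np.eye(4);w,x,y,z=s['eef_rot'];T[:3,:3]=R.from_quat([x,y,z,w]).as_matrix();T[:3,3]=s['position'];return T@c['hand_eye']
E
python3 - <<'E'
from h import *
for n in("top","scene"):
    d=np.load(n+"0.npz");K,P,I=d['K'],d['pose'],d['image']
    for c in HUE:
        for b in blobs(I,c):
            if b[1]>1500: continue
            e=cv2.minEnclosingCircle(b[3])[0]
            print(n,c,b[0],b[1],b[2],'z16',onz(e,K,P,16)[:2],'z113',onz(b[0],K,P,113)[:2],'z118',onz(b[0],K,P,120)[:2])
a=np.load("top0.npz")['image'][100:290,100:400];cv2.imwrite("pics/crop.png",cv2.resize(a,None,fx=2.6,fy=2.6,interpolation=cv2.INTER_CUBIC))
E
```

```text
top red [124.8 169.4] 118 [119 164  13  12] z16 [581.2 329.9] z113 [571.4 301.2] z118 [570.8 299.1]
top red [324.8 223.7] 658 [311 210  29  29] z16 [ 464.5 -129.3] z113 [ 466.7 -112.6] z118 [ 466.9 -111.4]
top red [271.  225.5] 119 [265 220  13  12] z16 [458.1  -6.5] z113 [461.1  -2. ] z118 [461.3  -1.7]
top yellow [133.2 169.8] 62 [128 163   9  16] z16 [578.4 319.4] z113 [570.8 283.8] z118 [570.1 281.8]
top yellow [160.2 227.7] 64 [154 221  10  17] z16 [446.5 253.7] z113 [452.9 224.7] z118 [453.2 223.2]
top yellow [369.7 241.2] 666 [356 227  29  29] z16 [ 426.6 -231.7] z113 [ 432.5 -205.1] z118 [ 432.9 -203.2]
top yellow [208.5 234.9] 127 [203 229  12  13] z16 [434.7 135. ] z113 [439.9 125.6] z118 [440.2 124.9]
top blue [193.8 158.7] 662 [180 145  29  29] z16 [608.2 173.1] z113 [596.2 159.6] z118 [595.3 158.6]
top blue [363.1 178.9] 131 [357 173  13  13] z16 [ 568.2 -216.6] z113 [ 560.4 -191.1] z118 [ 559.8 -189.3]
top blue [152.4 229.1] 109 [147 224  12  11] z16 [444.8 262.7] z113 [449.8 240.7] z118 [450.1 239. ]
top white [130.6 118. ] 502 [116 104  28  27] z16 [702.1 323.1] z113 
[... 1949 characters left out ...]
441 [393 107  56  42] z16 [50.1 19.9] z113 [159.3  98.4] z118 [165.4 102.7]
scene white [239.8 149.3] 70 [235 146  11   8] z16 [ 529.4 -158.6] z113 [565.  -78.1] z118 [567.5 -72.2]
scene white [182.1 188. ] 401 [164 162  38  51] z16 [ 710.8 -119.9] z113 [732.9 -36.5] z118 [734. -31.]
scene white [367.6 220.4] 478 [354 209  28  23] z16 [366.  197.4] z113 [418.1 239.2] z118 [421.9 242.3]
scene white [254.4 223.8] 489 [241 212  28  24] z16 [607.1  71.5] z113 [634.6 128.6] z118 [636.6 132.7]
scene white [237.8 289.5] 102 [230 269  17  40] z16 [717.2 202.4] z113 [733.7 246.4] z118 [734.8 249.4]
scene white [270.9 333.6] 802 [255 318  33  32] z16 [702.7 322.9] z113 [719.9 352.9] z118 [721.1 355. ]
```

View pics/crop.png

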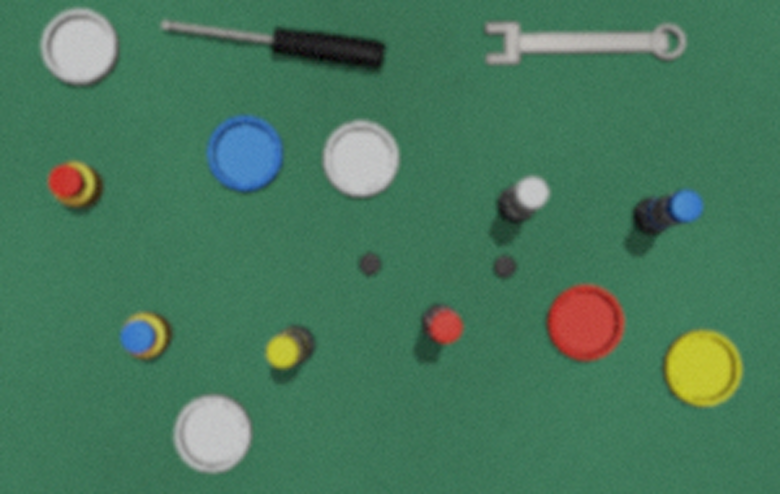

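The crop confirms the choices: tall red (445,325), yellow (285,350), white (531,193) and blue (686,205). The squat valves are at (66,182) and (140,337), and the rightmost white cup is at (360,159). The two views agree within about 5 mm. I go above red with the jaws along x.

Call:
drive_tool --pt "0.018 -0.033 0 0 0 -0.08" --pt "0.036 -0.066 0 0 0 -0.16" --pt "0.055 -0.098 0 0 0 -0.24" --pt "0.073 -0.131 0 0 0 -0.32" --pt "0.091 -0.164 0 0 0 -0.4" --pt "0.109 -0.197 0 0 0 -0.48" --pt "0.127 -0.23 0 0 0 -0.56" --pt "0.146 -0.262 0 0 0 -0.64" --pt "0.164 -0.295 0 0 0 -0.72" --pt "0.182 -0.328 0 0 0 -0.8" --jaw -1 --newtons 25

```text
t: 0.93
position: [370.1, 160.6, 226.7]
eef_rot: [-0.0, 0.552, 0.834, 0.0]
contact_force: [1.4, 0.1, -0.8]
width: 92.0
```

Call:
drive_tool --pt "0.018 -0.033 0 0 0 -0.08" --pt "0.036 -0.066 0 0 0 -0.16" --pt "0.055 -0.098 0 0 0 -0.24" --pt "0.073 -0.131 0 0 0 -0.32" --pt "0.091 -0.164 0 0 0 -0.405" --pt "0.091 -0.164 0 0 0 -0.405" --pt "0.091 -0.164 0 0 0 -0.405"

```text
t: 1.52
position: [461.0, -3.2, 226.1]
eef_rot: [-0.001, 0.708, 0.706, -0.0]
contact_force: [-0.4, -0.4, 0.2]
width: 91.7
```

```bash
cat > look.py <<'E'
import sys
from h import *
from station import arm,cams
s=arm.state();c=cams.capture("wrist");cv2.imwrite(f"pics/w{sys.argv[1]}.png",c["image"])
P=wristpose(s,c);K=c['K'];print('t',s['t'],'tcp',s['position'],s['eef_rot']*100,'w',s['width'],'F',s['contact_force'],{k:v for k,v in c.items() if k not in('image','K','pose','hand_eye')})
for col in sys.argv[2:]:
    for b in blobs(c['image'],col,150):
        e,r=cv2.minEnclosingCircle(b[3]);print(col,b[0],b[1],'circ',np.array(e),r,'z125',onz(b[0],K,P,122)[:2],'z16',onz(e,K,P,16)[:2])
E
python3 look.py 1 red yellow white
```

```text
t 1.5167 tcp [461.   -3.2 226.1] [-0.1 70.8 70.6 -0. ] w 91.7081917998452 F [-0.4 -0.4  0.2] {}
red [257.1 193.3] 801 circ [257.9 193. ] 17.038471221923828 z125 [460.1  -1.2] z16 [460.7 -28.9]
red [260.1 256.1] 753 circ [260.  261.5] 24.04692840576172 z125 [462.4 -56.9] z16 [ 463.1 -114.6]
yellow [227.3  24.3] 1157 circ [227.8  24.4] 21.227449417114258 z125 [439.  123.8] z16 [430.9 146.1]
yellow [228.7 325.1] 410 circ [230. 328.] 20.223848342895508 z125 [ 433.8 -125.5] z16 [ 424.5 -208.1]
white [156.    2.5] 204 circ [156.   0.] 19.000099182128906 z125 [389.3 137.9] z16 [360.6 168.2]
white [391.3 101.9] 2835 circ [392.9 101.8] 33.14772033691406 z125 [561.7  70.1] z16 [604.2  70.9]
white [469.  217.7] 568 circ [471.5 215.9] 20.087797164916992 z125 [635.7 -22.5] z16 [708.8 -57. ]
```

View pics/w1.png

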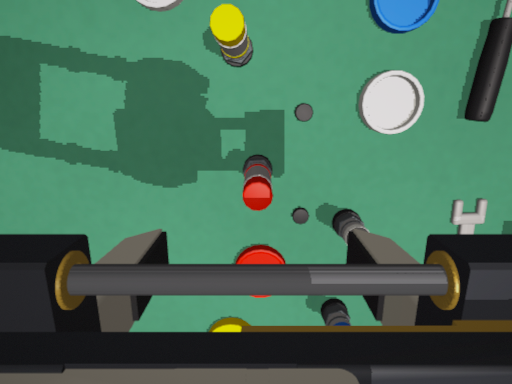

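The wrist view shows red at (257,193), measured at (460.5,-1.5), with the jaws centred in x and nothing else near. Descend and grip.

Call:
drive_tool --pt "0 0 -0.02" --pt "0 0 -0.045" --pt "0 0 -0.07" --pt "0 0 -0.095" --pt "0 0 -0.12" --pt "0 0.001 -0.14" --pt "0 0.001 -0.15" --pt "0 0.001 -0.156" --pt "0 0.001 -0.156"

```text
validation failed for argument at $.de...
```

Call:
drive_tool --pt "0 0 -0.02 0 0 0" --pt "0 0 -0.045 0 0 0" --pt "0 0 -0.07 0 0 0" --pt "0 0 -0.095 0 0 0" --pt "0 0 -0.12 0 0 0" --pt "0 0.001 -0.14 0 0 0" --pt "0 0.001 -0.15 0 0 0" --pt "0 0.001 -0.156 0 0 0" --pt "0 0.001 -0.156 0 0 0"

```text
t: 2.32
position: [459.6, 0.6, 69.9]
eef_rot: [-0.001, 0.706, 0.708, -0.001]
contact_force: [-0.1, -0.4, 0.0]
width: 91.6
```

Call:
drive_tool --pt "0 0 0 0 0 0" --pt "0 0 0 0 0 0" --pt "0 0 0 0 0 0" --pt "0 0 0 0 0 0" --pt "0 0 0 0 0 0" --pt "0 0 0 0 0 0" --pt "0 0 0 0 0 0" --pt "0 0 0 0 0 0" --pt "0 0 0 0 0 0" --pt "0 0 0 0 0 0" --jaw 1 --newtons 25

```text
t: 3.15
position: [460.8, -0.7, 70.7]
eef_rot: [0.0, 0.707, 0.707, 0.0]
contact_force: [0.6, -0.2, 0.5]
width: 29.7
```

Call:
drive_tool --pt "0 0 0 0 0 0" --pt "0 0 0 0 0 0" --pt "0 0 0 0 0 0" --pt "0 0 0 0 0 0"

```text
t: 3.48
position: [460.8, -0.7, 70.7]
eef_rot: [0.0, 0.707, 0.707, 0.0]
contact_force: [0.4, 0.6, -0.6]
width: 25.2
```

Call:
drive_tool --pt "0 0 0.005 0 0 0" --pt "0 0 0.015 0 0 0" --pt "0 0 0.03 0 0 0" --pt "0 0 0.045 0 0 0" --pt "0 0 0.06 0 0 0" --pt "0 0 0.07 0 0 0" --pt "0 0 0.078 0 0 0" --pt "0 0 0.08 0 0 0"

```text
t: 4.15
position: [461.3, -0.8, 152.1]
eef_rot: [0.001, 0.707, 0.707, 0.001]
contact_force: [1.1, 0.7, -1.1]
width: 25.4
```

Call:
drive_tool --pt "0 -0.008 0 0 0 0" --pt "0.001 -0.024 0 0 0 0" --pt "0.002 -0.044 0 0 0 0" --pt "0.003 -0.064 0 0 0 0" --pt "0.004 -0.084 0 0 0 0" --pt "0.005 -0.104 0 0 0 0" --pt "0.005 -0.119 0 0 0 0" --pt "0.005 -0.126 0 0 0 0" --pt "0.005 -0.127 0 0 0 0" --pt "0.005 -0.127 0 0 0 0"

```text
t: 4.98
position: [465.3, -127.7, 150.2]
eef_rot: [-0.001, 0.707, 0.707, -0.0]
contact_force: [-0.2, -0.7, -1.0]
width: 25.6
```

```bash
python3 look.py 2 red
python3 - <<'E'
from station import cams
import cv2
a=cams.capture("scene")["image"][80:230,180:400];b=cv2.imread("pics/w2.png")
cv2.imwrite("pics/c2.png",cv2.vconcat([cv2.resize(a,(440,300)),cv2.resize(b,(440,300))]))
E
```

```text
t 4.9833 tcp [ 465.3 -127.7  150.2] [-0.1 70.7 70.7 -0. ] w 25.61916748253902 F [-0.2 -0.7 -1. ] {}
red [255.4 179.8] 2774 circ [255.9 188.4] 36.08587646484375 z125 [463.6 -97.6] z16 [ 463.3 -129. ]
red [257.1 219.8] 243 circ [257. 232.] 22.0908203125 z125 [ 464.5 -121.8] z16 [ 464.3 -171.1]
red [256.8 310.1] 2028 circ [256.9 309.5] 34.675376892089844 z125 [ 464.3 -182.9] z16 [ 464.2 -254. ]
```

View pics/c2.png

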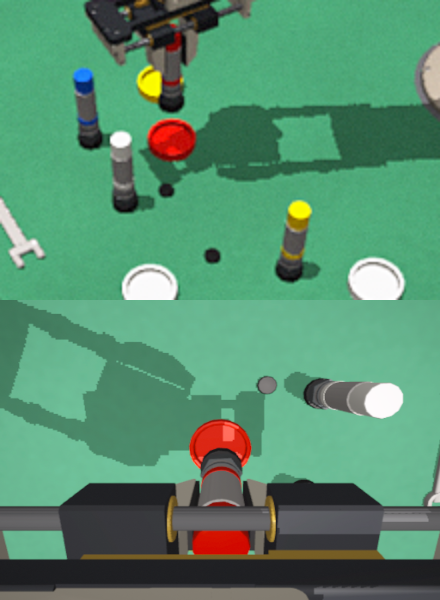

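Red hangs upright, centred over its cup (crop (220,470) foot, cup (220,445)). The cup reads (464,-129) from the wrist, which agrees. Lower gently.

Call:
drive_tool --pt "0 0 -0.012 0 0 0" --pt "0 0 -0.028 0 0 0" --pt "0 0 -0.043 0 0 0" --pt "0 0 -0.055 0 0 0" --pt "0 0 -0.063 0 0 0" --pt "0 0 -0.068 0 0 0" --pt "0 0 -0.071 0 0 0" --pt "0 0 -0.073 0 0 0" --pt "0 0 -0.074 0 0 0" --pt "0 0 -0.074 0 0 0"

```text
t: 5.92
position: [466.0, -127.7, 77.0]
eef_rot: [0.0, 0.707, 0.707, 0.0]
contact_force: [-0.1, 0.2, -1.8]
width: 25.2
```

Call:
drive_tool --pt "0 0 -0.0005 0 0 0" --pt "0 0 -0.001 0 0 0" --pt "0 0 -0.001 0 0 0"

```text
t: 6.17
position: [466.2, -127.9, 76.7]
eef_rot: [0.001, 0.707, 0.707, 0.0]
contact_force: [0.1, 1.3, 4.8]
width: 25.5
```

Contact is felt at about 5 N. Release and rise.

Call:
drive_tool --pt "0 0 0 0 0 0" --pt "0 0 0 0 0 0" --pt "0 0 0 0 0 0" --pt "0 0 0 0 0 0" --pt "0 0 0 0 0 0" --pt "0 0 0 0 0 0" --pt "0 0 0 0 0 0" --pt "0 0 0 0 0 0" --jaw -1

```text
t: 6.83
position: [465.8, -127.7, 75.7]
eef_rot: [0.0, 0.707, 0.707, 0.0]
contact_force: [0.2, 0.5, -0.6]
width: 73.8
```

Call:
drive_tool --pt "0 0 0.01 0 0 0" --pt "0 0 0.03 0 0 0" --pt "0 0 0.055 0 0 0" --pt "0 0 0.08 0 0 0" --pt "0 0 0.105 0 0 0" --pt "0 0 0.13 0 0 0" --pt "0 0 0.145 0 0 0" --pt "0 0 0.15 0 0 0" --pt "0 0 0.15 0 0 0"

```text
t: 7.58
position: [466.3, -127.9, 226.7]
eef_rot: [0.001, 0.707, 0.707, 0.0]
contact_force: [0.7, 0.6, -0.4]
width: 91.7
```

```bash
python3 look.py 3 red yellow blue
```

```text
t 7.5833 tcp [ 466.3 -127.9  226.7] [ 0.1 70.7 70.7  0. ] w 91.69177649768967 F [ 0.7  0.6 -0.4] {}
red [254.4 177.2] 2368 circ [256.  178.5] 35.72473907470703 z125 [ 463.5 -112.8] z16 [ 464.7 -137.1]
yellow [223.5 248.1] 1606 circ [223.4 255.2] 27.49921417236328 z125 [ 437.  -174.6] z16 [ 425.3 -231.6]
```

View pics/w3.png

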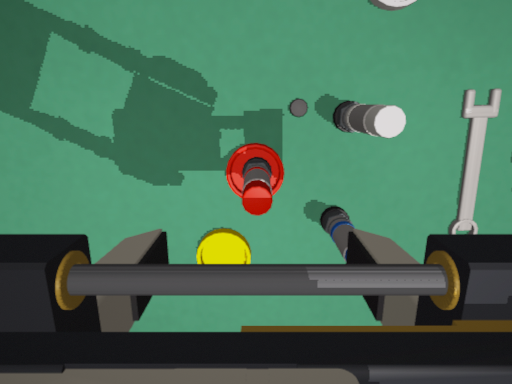

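Red stands in its cup (257,180). Next is yellow at (439.5,124.5).

Call:
drive_tool --pt "-0.003 0.03 0 0 0 0" --pt "-0.007 0.065 0 0 0 0" --pt "-0.011 0.1 0 0 0 0" --pt "-0.015 0.135 0 0 0 0" --pt "-0.018 0.17 0 0 0 0" --pt "-0.022 0.205 0 0 0 0" --pt "-0.025 0.235 0 0 0 0" --pt "-0.026 0.252 0 0 0 0" --pt "-0.026 0.252 0 0 0 0" --pt "-0.026 0.252 0 0 0 0"

```text
t: 8.47
position: [439.0, 124.6, 224.3]
eef_rot: [-0.001, 0.706, 0.708, -0.001]
contact_force: [-0.5, -0.5, 0.0]
width: 92.2
```

```bash
python3 look.py 4 yellow
```

```text
t 8.4667 tcp [439.  124.6 224.3] [-0.1 70.6 70.8 -0.1] w 92.16052130116887 F [-0.5 -0.5  0. ] {}
yellow [268.4  53.9] 297 circ [265.9  43.7] 19.91476821899414 z125 [445.9 231.6] z16 [446.2 255.4]
yellow [258.2 194.3] 832 circ [258.5 194. ] 17.312137603759766 z125 [438.9 126.2] z16 [439.3  98. ]
```

Call:
drive_tool --pt "0 0 -0.02 0 0 0" --pt "0 0 -0.045 0 0 0" --pt "0 0 -0.07 0 0 0" --pt "0 0 -0.095 0 0 0" --pt "0 0 -0.12 0 0 0" --pt "0 0.001 -0.14 0 0 0" --pt "0 0.001 -0.15 0 0 0" --pt "0 0.001 -0.155 0 0 0" --pt "0 0.001 -0.155 0 0 0"

```text
t: 9.27
position: [439.2, 124.1, 69.6]
eef_rot: [-0.001, 0.708, 0.707, -0.001]
contact_force: [0.3, -0.6, 0.9]
width: 91.9
```

Call:
drive_tool --pt "0 0 0 0 0 0" --pt "0 0 0 0 0 0" --pt "0 0 0 0 0 0" --pt "0 0 0 0 0 0" --pt "0 0 0 0 0 0" --pt "0 0 0 0 0 0" --pt "0 0 0 0 0 0" --pt "0 0 0 0 0 0" --pt "0 0 0 0 0 0" --pt "0 0 0 0 0 0" --jaw 1

```text
t: 10.1
position: [439.8, 125.3, 70.7]
eef_rot: [0.0, 0.707, 0.707, 0.0]
contact_force: [-0.1, -0.3, -0.3]
width: 29.9
```

Call:
drive_tool --pt "0 0 0 0 0 0" --pt "0 0 0 0 0 0" --pt "0 0 0 0 0 0" --pt "0 0 0 0 0 0"

```text
t: 10.43
position: [439.8, 125.3, 70.7]
eef_rot: [0.0, 0.707, 0.707, 0.0]
contact_force: [-0.3, 0.5, 0.6]
width: 25.6
```

Call:
drive_tool --pt "0 0 0.005 0 0 0" --pt "0 0 0.02 0 0 0" --pt "0 0 0.04 0 0 0" --pt "0 0 0.065 0 0 0" --pt "0 0 0.09 0 0 0" --pt "0 0 0.115 0 0 0" --pt "0 0 0.135 0 0 0" --pt "0 0 0.15 0 0 0" --pt "0 0 0.16 0 0 0" --pt "0 0 0.16 0 0 0"

```text
t: 11.27
position: [440.6, 125.4, 233.0]
eef_rot: [0.001, 0.707, 0.707, 0.002]
contact_force: [0.5, -0.3, -2.1]
width: 25.2
```

Call:
drive_tool --pt "0 -0.01 0 0 0 0" --pt "-0.001 -0.027 0 0 0 0" --pt "-0.002 -0.047 0 0 0 0" --pt "-0.003 -0.067 0 0 0 0" --pt "-0.004 -0.087 0 0 0 0" --pt "-0.005 -0.107 0 0 0 0" --pt "-0.006 -0.127 0 0 0 0" --pt "-0.007 -0.147 0 0 0 0" --pt "-0.007 -0.167 0 0 0 0" --pt "-0.007 -0.187 0 0 0 0"

```text
t: 12.1
position: [431.6, -63.1, 229.5]
eef_rot: [-0.001, 0.707, 0.707, -0.001]
contact_force: [0.8, 0.1, -1.8]
width: 25.3
```

Call:
drive_tool --pt "-0.001 -0.02 0 0 0 0" --pt "-0.002 -0.04 0 0 0 0" --pt "-0.003 -0.06 0 0 0 0" --pt "-0.004 -0.08 0 0 0 0" --pt "-0.005 -0.1 0 0 0 0" --pt "-0.006 -0.12 0 0 0 0" --pt "-0.006 -0.14 0 0 0 0" --pt "-0.006 -0.155 0 0 0 0" --pt "-0.006 -0.166 0 0 0 0" --pt "-0.006 -0.169 0 0 0 0"

```text
t: 12.93
position: [426.0, -232.3, 229.6]
eef_rot: [-0.001, 0.708, 0.706, -0.0]
contact_force: [0.1, -0.1, -1.8]
width: 25.6
```

Call:
drive_tool --pt "0 0 -0.01 0 0 0" --pt "0 0 -0.025 0 0 0" --pt "0 0 -0.04 0 0 0" --pt "0 0 -0.055 0 0 0" --pt "0 0 -0.07 0 0 0" --pt "0 0 -0.078 0 0 0" --pt "0 0 -0.08 0 0 0" --pt "0 0 -0.08 0 0 0"

```text
t: 13.6
position: [426.5, -230.3, 150.3]
eef_rot: [-0.001, 0.707, 0.707, -0.0]
contact_force: [1.2, -0.2, -1.3]
width: 25.3
```

```bash
python3 look.py 5 yellow; python3 - <<'E'
from station import cams
import cv2
a=cams.capture("scene")["image"][50:200,180:400];b=cv2.imread("pics/w5.png")
cv2.imwrite("pics/c5.png",cv2.vconcat([cv2.resize(a,(440,300)),cv2.resize(b,(440,300))]))
E
```

```text
t 13.6 tcp [ 426.5 -230.3  150.3] [-0.1 70.7 70.7 -0. ] w 25.272398750493902 F [ 1.2 -0.2 -1.3] {}
yellow [256.2 180.2] 2654 circ [256.3 189.9] 36.359561920166016 z125 [ 425.2 -200.4] z16 [ 424.9 -233. ]
yellow [257.1 218.4] 265 circ [257.  233.4] 23.135730743408203 z125 [ 425.7 -223.5] z16 [ 425.6 -275.1]
yellow [256.9 260.1] 240 circ [257. 263.] 20.000099182128906 z125 [ 425.6 -250.5] z16 [ 425.6 -305.6]
yellow [256.9 310. ] 2030 circ [256.9 309.3] 34.56614685058594 z125 [ 425.7 -285.4] z16 [ 425.5 -356.5]
```

View pics/c5.png

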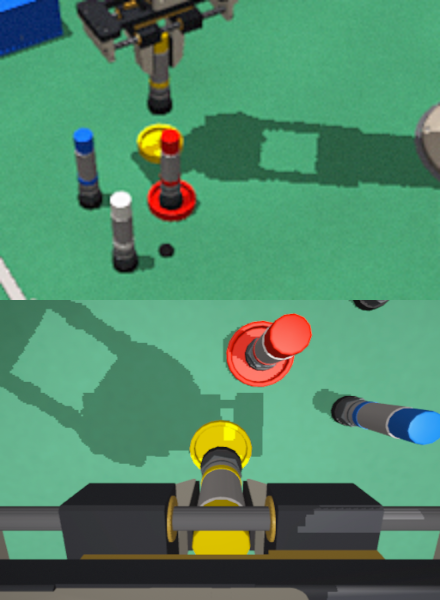

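Yellow hangs upright over its cup, and red stands upright. Lower yellow; the same drop applies.

Call:
drive_tool --pt "0 0 -0.012 0 0 0" --pt "0 0 -0.028 0 0 0" --pt "0 0 -0.043 0 0 0" --pt "0 0 -0.055 0 0 0" --pt "0 0 -0.063 0 0 0" --pt "0 0 -0.068 0 0 0" --pt "0 0 -0.071 0 0 0" --pt "0 0 -0.073 0 0 0" --pt "0 0 -0.074 0 0 0" --pt "0 0 -0.074 0 0 0"

```text
t: 14.53
position: [427.0, -230.8, 77.0]
eef_rot: [0.0, 0.707, 0.707, 0.0]
contact_force: [-0.2, -0.1, -2.0]
width: 25.1
```

Call:
drive_tool --pt "0 0 -0.0005 0 0 0" --pt "0 0 -0.001 0 0 0" --pt "0 0 -0.001 0 0 0"

```text
t: 14.78
position: [427.2, -231.0, 76.7]
eef_rot: [0.001, 0.707, 0.707, 0.0]
contact_force: [-2.1, -0.5, 5.3]
width: 25.2
```

Call:
drive_tool --pt "0 0 0 0 0 0" --pt "0 0 0 0 0 0" --pt "0 0 0 0 0 0" --pt "0 0 0 0 0 0" --pt "0 0 0 0 0 0" --pt "0 0 0 0 0 0" --pt "0 0 0 0 0 0" --pt "0 0 0 0 0 0" --jaw -1

```text
t: 15.45
position: [426.7, -230.7, 75.7]
eef_rot: [-0.0, 0.707, 0.707, 0.0]
contact_force: [0.4, -0.1, -0.1]
width: 73.9
```

Call:
drive_tool --pt "0 0 0.01 0 0 0" --pt "0 0 0.03 0 0 0" --pt "0 0 0.055 0 0 0" --pt "0 0 0.08 0 0 0" --pt "0 0 0.105 0 0 0" --pt "0 0 0.13 0 0 0" --pt "0 0 0.145 0 0 0" --pt "0 0 0.15 0 0 0" --pt "0 0 0.15 0 0 0"

```text
t: 16.2
position: [427.2, -231.0, 226.7]
eef_rot: [0.001, 0.707, 0.707, 0.0]
contact_force: [0.7, 0.9, -0.5]
width: 91.7
```

Call:
drive_tool --pt "0.02 0.006 0 0 0 0" --pt "0.05 0.015 0 0 0 0" --pt "0.08 0.024 0 0 0 0" --pt "0.11 0.033 0 0 0 0" --pt "0.128 0.039 0 0 0 0" --pt "0.133 0.04 0 0 0 0" --pt "0.133 0.04 0 0 0 0" --pt "0.133 0.04 0 0 0 0"

```text
t: 16.87
position: [558.8, -190.6, 224.3]
eef_rot: [-0.001, 0.707, 0.707, -0.001]
contact_force: [0.7, -0.4, -0.0]
width: 91.7
```

```bash
python3 look.py 6 blue yellow; python3 - <<'E'
from station import cams
import cv2
a=cams.capture("scene")["image"][50:200,180:400];b=cv2.imread("pics/w6.png")
cv2.imwrite("pics/c6.png",cv2.vconcat([cv2.resize(a,(440,300)),cv2.resize(b,(440,300))]))
E
```

```text
t 16.8667 tcp [ 558.8 -190.6  224.3] [-0.1 70.7 70.7 -0.1] w 91.7249089712968 F [ 0.7 -0.4 -0. ] {}
blue [258.2 194.1] 805 circ [258.5 193.9] 17.09564208984375 z125 [ 558.6 -188.8] z16 [ 559.  -216.9]
yellow [146.4 203.3] 1575 circ [143.6 206.1] 29.701982498168945 z125 [ 467.4 -196.7] z16 [ 426.9 -231.5]
yellow [102.7 241. ] 852 circ [103.3 243.7] 20.33214569091797 z125 [ 427.7 -229.8] z16 [ 374.9 -278.2]
```

View pics/c6.png

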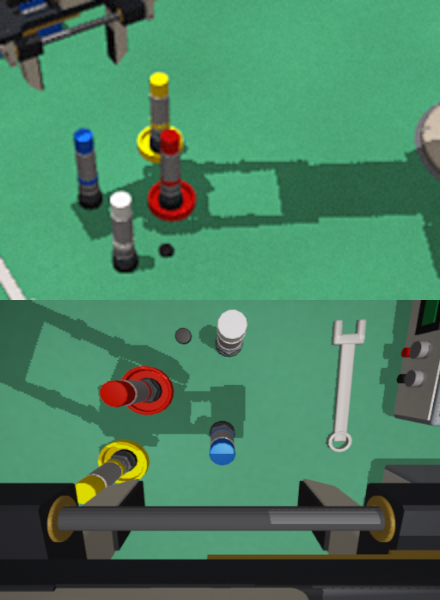

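Yellow and red stand in their cups. The blue cap (222,450 in the crop) is centred between the jaws. Grip it.

Call:
drive_tool --pt "0 0 -0.02 0 0 0" --pt "0 0 -0.045 0 0 0" --pt "0 0 -0.07 0 0 0" --pt "0 0 -0.095 0 0 0" --pt "0 0 -0.12 0 0 0" --pt "0 0.001 -0.14 0 0 0" --pt "0 0.001 -0.15 0 0 0" --pt "0 0.001 -0.155 0 0 0" --pt "0 0.001 -0.155 0 0 0"

```text
t: 17.72
position: [559.2, -190.0, 70.4]
eef_rot: [-0.0, 0.707, 0.707, -0.0]
contact_force: [0.3, 0.1, 1.1]
width: 91.8
```

Call:
drive_tool --pt "0 0 0 0 0 0" --pt "0 0 0 0 0 0" --pt "0 0 0 0 0 0" --pt "0 0 0 0 0 0" --pt "0 0 0 0 0 0" --pt "0 0 0 0 0 0" --pt "0 0 0 0 0 0" --pt "0 0 0 0 0 0" --pt "0 0 0 0 0 0" --pt "0 0 0 0 0 0" --jaw 1

```text
t: 18.55
position: [559.8, -189.7, 70.7]
eef_rot: [-0.0, 0.707, 0.707, 0.0]
contact_force: [-0.2, -0.2, 1.1]
width: 30.0
```

Call:
drive_tool --pt "0 0 0 0 0 0" --pt "0 0 0 0 0 0" --pt "0 0 0 0 0 0" --pt "0 0 0 0 0 0"

```text
t: 18.88
position: [559.7, -189.7, 70.7]
eef_rot: [-0.0, 0.707, 0.707, -0.0]
contact_force: [-0.2, 0.9, -0.1]
width: 25.5
```

Call:
drive_tool --pt "0 0 0.005 0 0 0" --pt "0 0 0.02 0 0 0" --pt "0 0 0.04 0 0 0" --pt "0 0 0.065 0 0 0" --pt "0 0 0.09 0 0 0" --pt "0 0 0.115 0 0 0" --pt "0 0 0.135 0 0 0" --pt "0 0 0.15 0 0 0" --pt "0 0 0.16 0 0 0" --pt "0 0 0.16 0 0 0"

```text
t: 19.72
position: [560.6, -190.0, 233.1]
eef_rot: [0.002, 0.707, 0.707, 0.001]
contact_force: [0.1, -0.5, -2.9]
width: 25.6
```

Call:
drive_tool --pt "0.001 0.01 0 0 0 0" --pt "0.004 0.027 0 0 0 0" --pt "0.006 0.047 0 0 0 0" --pt "0.009 0.067 0 0 0 0" --pt "0.012 0.087 0 0 0 0" --pt "0.014 0.107 0 0 0 0" --pt "0.017 0.127 0 0 0 0" --pt "0.02 0.147 0 0 0 0" --pt "0.022 0.167 0 0 0 0" --pt "0.025 0.187 0 0 0 0"

```text
t: 20.55
position: [583.8, -0.8, 228.8]
eef_rot: [-0.001, 0.707, 0.707, -0.001]
contact_force: [-0.5, -0.4, -2.2]
width: 25.6
```

Call:
drive_tool --pt "0.003 0.02 0 0 0 0" --pt "0.005 0.04 0 0 0 0" --pt "0.008 0.06 0 0 0 0" --pt "0.011 0.08 0 0 0 0" --pt "0.014 0.1 0 0 0 0" --pt "0.016 0.12 0 0 0 0" --pt "0.019 0.14 0 0 0 0" --pt "0.022 0.16 0 0 0 0" --pt "0.024 0.173 0 0 0 0" --pt "0.024 0.177 0 0 0 0"

```text
t: 21.38
position: [608.0, 176.7, 229.0]
eef_rot: [-0.001, 0.706, 0.708, -0.001]
contact_force: [-0.5, -0.2, -2.0]
width: 25.5
```

Call:
drive_tool --pt "0 0 -0.01 0 0 0" --pt "0 0 -0.025 0 0 0" --pt "0 0 -0.04 0 0 0" --pt "0 0 -0.055 0 0 0" --pt "0 0 -0.07 0 0 0" --pt "0 0 -0.078 0 0 0" --pt "0 0 -0.08 0 0 0" --pt "0 0 -0.08 0 0 0"

```text
t: 22.05
position: [608.4, 173.5, 149.9]
eef_rot: [-0.0, 0.707, 0.707, -0.001]
contact_force: [-0.5, -0.3, -1.6]
width: 25.0
```

```bash
python3 look.py 7 blue white; python3 - <<'E'
from station import cams
import cv2
a=cams.capture("scene")["image"][120:345,180:400];b=cv2.imread("pics/w7.png")
cv2.imwrite("pics/c7.png",cv2.vconcat([cv2.resize(a,(400,300)),cv2.resize(b,(400,300))]))
E
```

```text
t 22.05 tcp [608.4 173.5 149.9] [-0.  70.7 70.7 -0.1] w 24.993238808968513 F [-0.5 -0.3 -1.6] {}
blue [36.1 93.1] 1412 circ [36.5 93. ] 23.711910247802734 z125 [489.5 251. ] z16 [422.6 254.4]
blue [257.1 177.3] 2838 circ [257.1 185.9] 36.33217239379883 z125 [607.6 205.1] z16 [607.4 174.3]
blue [257.2 217.7] 233 circ [257.5 230. ] 22.852888107299805 z125 [607.7 180.7] z16 [607.8 132. ]
blue [257.3 260.2] 235 circ [257. 263.] 20.000099182128906 z125 [607.7 153.3] z16 [607.3  98.1]
blue [257.  309.9] 2018 circ [257. 309.] 34.530033111572266 z125 [607.6 118.5] z16 [607.3  47.6]
white [372.7  20.1] 3073 circ [375.5   7.1] 42.09825897216797 z125 [666.1 286.2] z16 [700.5 318.8]
white [500.1  95.7] 160 circ [498.5  95.5] 9.617792129516602 z125 [737.5 249.6] z16 [809.6 252.2]
white [380.3 152.8] 703 circ [380. 155.] 57.72357940673828 z125 [676.5 219.1] z16 [715.3 202.2]
white [493.6 132.6] 167 circ [492.  132.5] 9.861641883850098 z125 [737.6 230.2] z16 [809.9 221.7]
white [  6.4 168. ] 699 circ [  0. 167.] 29.000099182128906 z125 [465.5 210.4] z16 [379.  191.6]
```

View pics/c7.png

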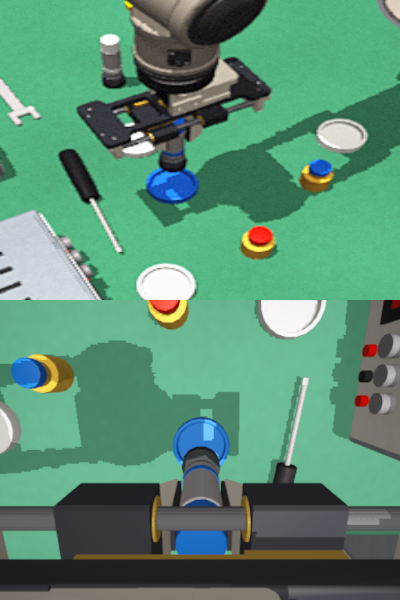

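Blue hangs upright over the blue cup, which reads (607.4,174.3). Lower it.

Call:
drive_tool --pt "0 0 -0.012 0 0 0" --pt "0 0 -0.028 0 0 0" --pt "0 0 -0.043 0 0 0" --pt "0 0 -0.055 0 0 0" --pt "0 0 -0.063 0 0 0" --pt "0 0 -0.068 0 0 0" --pt "0 0 -0.071 0 0 0" --pt "0 0 -0.073 0 0 0" --pt "0 0 -0.074 0 0 0" --pt "0 0 -0.074 0 0 0"

```text
t: 22.98
position: [609.1, 174.4, 77.2]
eef_rot: [0.0, 0.707, 0.707, 0.0]
contact_force: [0.1, -0.7, -2.2]
width: 25.8
```

Call:
drive_tool --pt "0 0 -0.0005 0 0 0" --pt "0 0 -0.001 0 0 0" --pt "0 0 -0.001 0 0 0"

```text
t: 23.23
position: [609.2, 174.4, 76.7]
eef_rot: [0.0, 0.707, 0.707, 0.001]
contact_force: [-1.3, -0.4, 3.3]
width: 25.5
```

Call:
drive_tool --pt "0 0 0 0 0 0" --pt "0 0 0 0 0 0" --pt "0 0 0 0 0 0" --pt "0 0 0 0 0 0" --pt "0 0 0 0 0 0" --pt "0 0 0 0 0 0" --pt "0 0 0 0 0 0" --pt "0 0 0 0 0 0" --jaw -1

```text
t: 23.9
position: [608.8, 174.3, 75.7]
eef_rot: [0.0, 0.707, 0.707, 0.0]
contact_force: [0.1, 0.5, -0.8]
width: 74.1
```

Call:
drive_tool --pt "0 0 0.01 0 0 0" --pt "0 0 0.03 0 0 0" --pt "0 0 0.055 0 0 0" --pt "0 0 0.08 0 0 0" --pt "0 0 0.105 0 0 0" --pt "0 0 0.13 0 0 0" --pt "0 0 0.145 0 0 0" --pt "0 0 0.15 0 0 0" --pt "0 0 0.15 0 0 0"

```text
t: 24.65
position: [609.4, 174.4, 227.8]
eef_rot: [0.001, 0.707, 0.707, 0.001]
contact_force: [0.4, 0.9, -0.5]
width: 91.6
```

Call:
drive_tool --pt "-0.005 -0.03 0 0 0 0" --pt "-0.01 -0.06 0 0 0 0" --pt "-0.016 -0.095 0 0 0 0" --pt "-0.021 -0.13 0 0 0 0" --pt "-0.027 -0.165 0 0 0 0" --pt "-0.033 -0.2 0 0 0 0" --pt "-0.038 -0.232 0 0 0 0" --pt "-0.04 -0.244 0 0 0 0" --pt "-0.04 -0.244 0 0 0 0" --pt "-0.04 -0.244 0 0 0 0"

```text
t: 25.48
position: [568.4, -69.7, 224.8]
eef_rot: [-0.001, 0.708, 0.707, -0.0]
contact_force: [0.9, 0.7, 0.3]
width: 91.7
```

```bash
python3 look.py 8 white; python3 - <<'E'
from station import cams
import cv2
a=cams.capture("scene")["image"][100:325,180:400];b=cv2.imread("pics/w8.png")
cv2.imwrite("pics/c8.png",cv2.vconcat([cv2.resize(a,(400,300)),cv2.resize(b,(400,300))]))
E
```

```text
t 25.4833 tcp [568.4 -69.7 224.8] [-0.1 70.8 70.7 -0. ] w 91.73259744581787 F [0.9 0.7 0.3] {}
white [293.2  34.8] 3393 circ [293.9  33.6] 35.42123031616211 z125 [593.4  50.2] z16 [604.4  70.9]
white [489.  143.1] 425 circ [488.5 144. ] 90.51667022705078 z125 [747.6 -27. ] z16 [820.  -39.7]
white [496.  158.3] 305 circ [496. 156.] 77.46621704101562 z125 [755.2 -38.9] z16 [830.6 -52.9]
white [503.  187.8] 1706 circ [499. 167.] 66.0985107421875 z125 [765.3 -62.8] z16 [836.3 -65.2]
white [383.2 185.9] 1410 circ [387.5 189.1] 47.05592346191406 z125 [668.8 -61.2] z16 [714.9 -90.4]
white [256.3 195.8] 677 circ [256.  195.2] 15.133740425109863 z125 [566.8 -69.3] z16 [566.  -97.4]
```

View pics/c8.png

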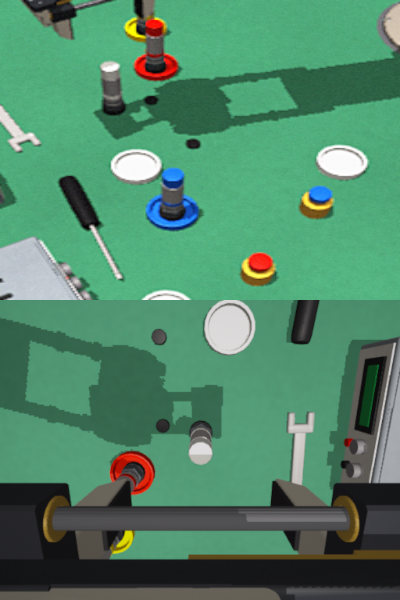

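Blue stands in its cup, and the white cap (200,453) is centred. Grip white.

Call:
drive_tool --pt "0 0 -0.02 0 0 0" --pt "0 0 -0.045 0 0 0" --pt "0 0 -0.07 0 0 0" --pt "0 0 -0.095 0 0 0" --pt "0 0 -0.12 0 0 0" --pt "-0.001 0.001 -0.14 0 0 0" --pt "-0.001 0.001 -0.15 0 0 0" --pt "-0.001 0.001 -0.155 0 0 0" --pt "-0.001 0.001 -0.155 0 0 0"

```text
t: 26.33
position: [567.7, -67.8, 70.1]
eef_rot: [-0.001, 0.707, 0.708, -0.0]
contact_force: [-0.1, 0.6, -0.5]
width: 92.0
```

Call:
drive_tool --pt "0 0 0 0 0 0" --pt "0 0 0 0 0 0" --pt "0 0 0 0 0 0" --pt "0 0 0 0 0 0" --pt "0 0 0 0 0 0" --pt "0 0 0 0 0 0" --pt "0 0 0 0 0 0" --pt "0 0 0 0 0 0" --pt "0 0 0 0 0 0" --pt "0 0 0 0 0 0" --jaw 1

```text
t: 27.17
position: [567.8, -68.7, 70.7]
eef_rot: [-0.0, 0.707, 0.707, 0.0]
contact_force: [0.5, 0.1, -1.0]
width: 29.6
```

Call:
drive_tool --pt "0 0 0 0 0 0" --pt "0 0 0 0 0 0" --pt "0 0 0 0 0 0" --pt "0 0 0 0 0 0"

```text
t: 27.5
position: [567.7, -68.7, 70.7]
eef_rot: [-0.0, 0.707, 0.707, -0.0]
contact_force: [-1.2, 0.2, 0.4]
width: 25.5
```

Call:
drive_tool --pt "0 0 0.005 0 0 0" --pt "0 0 0.015 0 0 0" --pt "0 0 0.03 0 0 0" --pt "0 0 0.045 0 0 0" --pt "0 0 0.06 0 0 0" --pt "0 0 0.07 0 0 0" --pt "0 0 0.078 0 0 0" --pt "0 0 0.08 0 0 0"

```text
t: 28.17
position: [568.4, -68.9, 152.5]
eef_rot: [0.001, 0.707, 0.707, 0.001]
contact_force: [0.8, 0.1, -1.4]
width: 25.5
```

Call:
drive_tool --pt "0.003 0.01 0 0 0 0" --pt "0.008 0.028 0 0 0 0" --pt "0.013 0.048 0 0 0 0" --pt "0.019 0.07 0 0 0 0" --pt "0.025 0.092 0 0 0 0" --pt "0.031 0.114 0 0 0 0" --pt "0.036 0.13 0 0 0 0" --pt "0.038 0.138 0 0 0 0" --pt "0.038 0.14 0 0 0 0" --pt "0.038 0.14 0 0 0 0"

```text
t: 29.0
position: [605.3, 71.7, 150.0]
eef_rot: [-0.0, 0.707, 0.707, -0.001]
contact_force: [-0.8, 0.4, -2.3]
width: 25.4
```

```bash
python3 look.py 9 white; python3 - <<'E'
from station import cams
import cv2
a=cams.capture("scene")["image"][100:325,180:400];b=cv2.imread("pics/w9.png")
cv2.imwrite("pics/c9.png",cv2.vconcat([cv2.resize(a,(400,300)),cv2.resize(b,(400,300))]))
E
```

```text
t 29.0 tcp [605.3  71.7 150. ] [-0.  70.7 70.7 -0.1] w 25.3920054055272 F [-0.8  0.4 -2.3] {}
white [392.4  47.1] 621 circ [393.   47.5] 48.99244689941406 z125 [674. 172.] z16 [714. 188.]
white [257.4 177.8] 2598 circ [257.1 187.2] 36.425132751464844 z125 [604.6 103. ] z16 [604.3  71.4]
white [502.  246.8] 296 circ [502.  248.5] 16.225080490112305 z125 [752.2  60.8] z16 [836.5  12.1]
white [257.  310.2] 1964 circ [256.9 311.7] 33.356712341308594 z125 [604.5  16.6] z16 [604.3 -57.2]
white [486.3 312.2] 251 circ [487.2 313.3] 18.217580795288086 z125 [751.1  15.5] z16 [835.4 -58.4]
white [499.5 313.3] 579 circ [500.  313.5] 20.67012596130371 z125 [759.7  14.7] z16 [848.3 -58.6]
```

View pics/c9.png

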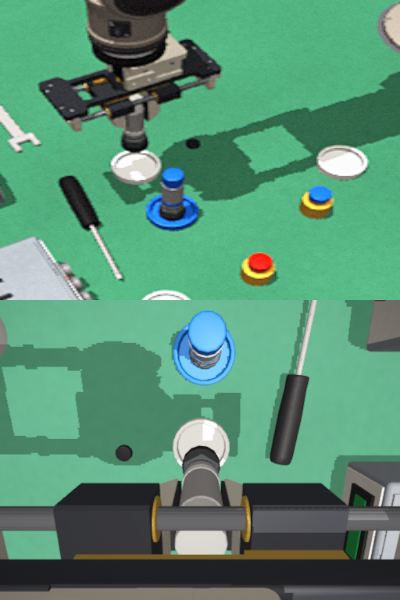

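White hangs upright, centred over its cup, with blue clear of the gripper. Lower it.

Call:
drive_tool --pt "0 0 -0.012 0 0 0" --pt "0 0 -0.028 0 0 0" --pt "0 0 -0.043 0 0 0" --pt "0 0 -0.055 0 0 0" --pt "0 0 -0.063 0 0 0" --pt "0 0 -0.068 0 0 0" --pt "0 0 -0.071 0 0 0" --pt "0 0 -0.073 0 0 0" --pt "0 0 -0.074 0 0 0" --pt "0 0 -0.074 0 0 0"

```text
t: 29.93
position: [606.0, 71.2, 77.1]
eef_rot: [0.0, 0.707, 0.707, 0.0]
contact_force: [-0.8, 0.7, -0.9]
width: 25.5
```

Call:
drive_tool --pt "0 0 -0.0005 0 0 0" --pt "0 0 -0.001 0 0 0" --pt "0 0 -0.001 0 0 0"

```text
t: 30.18
position: [606.2, 71.3, 76.7]
eef_rot: [0.001, 0.707, 0.707, 0.0]
contact_force: [-1.0, -0.2, 3.9]
width: 25.2
```

Call:
drive_tool --pt "0 0 0 0 0 0" --pt "0 0 0 0 0 0" --pt "0 0 0 0 0 0" --pt "0 0 0 0 0 0" --pt "0 0 0 0 0 0" --pt "0 0 0 0 0 0" --pt "0 0 0 0 0 0" --pt "0 0 0 0 0 0" --jaw -1

```text
t: 30.85
position: [605.8, 71.3, 75.7]
eef_rot: [-0.0, 0.707, 0.707, 0.0]
contact_force: [-0.1, 0.4, -0.4]
width: 74.2
```

Call:
drive_tool --pt "0 0 0.01 0 0 0" --pt "0 0 0.03 0 0 0" --pt "0 0 0.055 0 0 0" --pt "0 0 0.08 0 0 0" --pt "0 0 0.105 0 0 0" --pt "0 0 0.13 0 0 0" --pt "0 0 0.16 0 0 0" --pt "0 0 0.18 0 0 0" --pt "0 0 0.18 0 0 0"

```text
t: 31.6
position: [607.7, 71.3, 262.0]
eef_rot: [0.004, 0.707, 0.707, 0.004]
contact_force: [0.7, 0.3, 0.7]
width: 92.0
```

Call:
drive_tool --pt "-0.02 0.03 0 0 0 0" --pt "-0.04 0.06 0 0 0 0" --pt "-0.06 0.09 0 0 0 0" --pt "-0.08 0.12 0 0 0 0" --pt "-0.1 0.15 0 0 0 0" --pt "-0.12 0.18 0 0 0 0" --pt "-0.14 0.21 0 0 0 0" --pt "-0.16 0.24 0 0 0 0" --pt "-0.18 0.27 0 0 0 0" --pt "-0.2 0.3 0 0 0 0"

```text
t: 32.43
position: [404.3, 372.4, 255.8]
eef_rot: [0.0, 0.707, 0.707, -0.0]
contact_force: [1.0, -0.1, 0.3]
width: 91.8
```

```bash
python3 - <<'E'
from h import *
from station import cams,arm
a=cams.capture("scene");t=cams.capture("top")
cv2.imwrite("pics/f.png",cv2.vconcat([cv2.resize(a['image'][80:350,160:420],(400,300)),cv2.resize(t['image'][80:290,100:400],(400,280))]))
for c in HUE:
    for b in blobs(t['image'],c):
        print(c,b[0],b[1],onz(b[0],t['K'],t['pose'],126)[:2])
s=arm.state();print(s['t'],s['position'],s['contact_force'])
E
```

```text
red [124.7 169.3] 118 [570.3 297.4]
red [325.2 223.9] 543 [ 466.5 -111.2]
yellow [133.3 169.8] 62 [569.7 280.1]
yellow [160.3 227.7] 63 [453.4 221.8]
yellow [371.7 241.7] 542 [ 432.4 -205.6]
blue [193.3 158.3] 558 [595.4 158.9]
blue [152.3 229.1] 110 [450.4 237.8]
white [130.5 118. ] 520 [676.  289.2]
white [320.8 115.7] 368 [ 687.9 -100.4]
white [239.2 158.8] 383 [596.   65.4]
white [181.7 266.1] 585 [377.3 176.6]
32.5333 [402.4 374.8 255.8] [ 1.1 -0.7  0. ]
```

View pics/f.png

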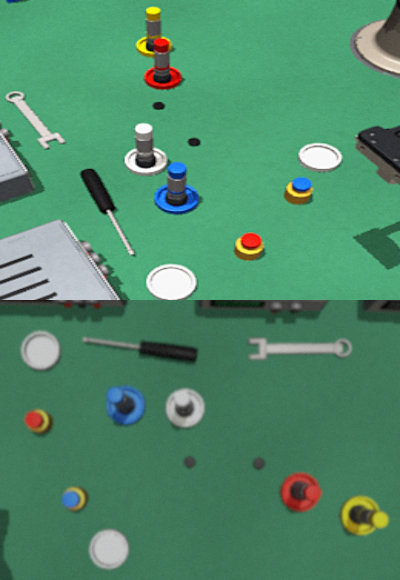

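All four stand upright in their cups. The valve positions have not changed, and the robot is clear.

Call:
drive_tool --pt "0 0 0 0 0 0" --pt "0 0 0 0 0 0" --pt "0 0 0 0 0 0" --pt "0 0 0 0 0 0"

```text
t: 32.87
position: [406.6, 370.2, 255.7]
eef_rot: [0.0, 0.708, 0.706, -0.0]
contact_force: [-0.4, -0.1, -1.1]
width: 92.1
```

```bash
python3 -c "
from station import arm
print(arm.sign_off())"
```

```text
the job is handed in; nothing more can be done
None
```

I stood all four transmitters (red, yellow, blue, white, in that order) upright in the cups of their colours. White went into the white cup farthest to the robot's right. The job is handed in, after about 33 s of robot time.

- **Set-down:** each one touched down with a final reading of about 3–5 N, and the grip was opened only after contact.
- **Final views:** the scene and top pictures show all four standing in their cups. Both valves' cap pixels moved by at most 0.1 px from the start, and the gripper is open and well clear.
- **Failed or disagreeing checks:** no check failed. The cup and cap positions from the different cameras differed by up to about 5 mm, well inside the 11 mm of room.

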